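# Square up the coasters in their corner rack

### The arm

A 6-joint arm with a two-finger parallel gripper is mounted at the origin on the work surface. World frame = base frame: x ahead of the robot, y to its left, z up, the work surface at z = 0. Lengths are in m, angles in rad, forces in N, time in s.
With the tool pointing down it reaches from about 0.275 to 1 m from the base axis. Payload 8.4 kg.
Tool frame: the origin (TCP) lies on the centre line of the jaws, within the pads' length; the fingertips stand 17 mm ahead of it and the grasp point (between the pads) lies 2 mm behind it (bot.tcp_to_tips is the z of the fingertips in the tool frame, in m); z points along the fingers, y is the line along which they close (so a half turn about z gives the same grasp; the last joint's range is limited). The gripper opens to 85 mm and grips with 20 to 120 N. Pads are 22 mm wide; open, the fingers measure 114 mm over their backs; the gripper's body (76 mm by 85 mm) begins 54 mm behind the grasp point. The pads swing forward as they close: fully open they stand 13 mm farther back than shut.
Start: joints at [1.235, 0.353, 1.633, -0, 1.155, -0.002], TCP at [0.205, 0.591, 0.224] pointing down, gripper open.
Joint ranges: [-2.63, 2.63], [-0.92, 2.1], [0.06, 2.66], [-1.3, 4.44], [0, 2.69], [-3.02, 3.02]. Speed limits (rad/s): [2.22, 2.22, 2.79, 3.14, 3.14, 3.14].

### API

Orientations are given as a unit quaternion [x, y, z, w].
In Python, from workcell import bot, hand, kinematics, get_obs, vision, hand_in gives the robot as it stands. The module is installed in compiled form; this text tells all that it offers. Calls block until the motion is done:
- bot.reach(position, orientation): joint-space move of the TCP to a pose.
- bot.servo_line(position, ori=None, velocity=0.15): straight line of the TCP; ori=None keeps the orientation; velocity is the mean speed in m/s.
- bot.goto_joints(angles): joint-space move.
- hand.move_gripper(opening, strength=None): finger opening in m; strength is the grip in N (None keeps the last); returns when the fingers have stopped.
- bot.dwell(seconds).
- kinematics.solve_ik(position, orientation): joint angles nearest the present ones, or None.
- get_obs(): the state.
- vision.read_camera(name): name is "side" or "top" or "wrist"; returns a dict with "frame" (384x512x3 uint8, red, green, blue), "intrinsics" (3x3 intrinsics, pixels), "view" (4x4, takes a point from world to camera coordinates). Camera axes: x right, y down, z forward; pixel columns grow to the right and rows downward; lengths in m; the calibration is good to about 2 mm. The wrist camera is an equidistant fisheye: a pixel r from the principal point sees the ray r / f radians off the axis. A picture is of the moment at which its call begins. There is no depth.
A pose or a line that the arm cannot do raises bot.IKError and nothing moves.
- hand_in(): hands the job in; it is judged then, once.
The state is a dict: "time_s": time; "joint_pos": joint angles; "joint_vel": joint speeds; "joint_efforts": joint torques, N m; "position": TCP position; "orientation": TCP orientation; "wrist_force": force on the tool from outside, world axes, zero at the start; "ft_torque": the same for the moment, N m; "gripper_width": finger opening in m; "grip_force": force on a finger pad.
Only numpy, scipy, OpenCV 4.12 (cv2) and the standard library are available. Lean on these libraries where they do the work, as an engineer would, in place of code of your own. Each camera call takes 0.05 s, during which the arm holds its last target. There are 200 camera calls.

### The job

Lay the loose blue coaster flat on top of the untidy pile of three in the coaster rack, without dropping it. Then tap the pile on its open sides until all four coasters lie squarely one above the other, edges flush against both walls of the rack. Leave the phone stand, earbud case, jar and lotion where they are.

Things in the scene. Friction and masses are not known exactly. Their poses are not given: they have to be found in the camera images.
- coaster_blue: Blue rectangular glazed ceramic coaster 90 x 60 mm, 7 mm thick, about 85 g; origin at the centre of its underside, x along the 90 mm side, y along the 60 mm side. It starts alone on the black table top.
- coaster_white: White rectangular glazed ceramic coaster 90 x 60 mm, 7 mm thick, about 85 g; origin at the centre of its underside, x along the 90 mm side, y along the 60 mm side. Bottom of the pile, lying loose on the rack's floor.
- coaster_terracotta: Terracotta rectangular glazed ceramic coaster 90 x 60 mm, 7 mm thick, about 85 g; origin at the centre of its underside, x along the 90 mm side, y along the 60 mm side. Middle of the pile.
- coaster_grey: Grey rectangular glazed ceramic coaster 90 x 60 mm, 7 mm thick, about 85 g; origin at the centre of its underside, x along the 90 mm side, y along the 60 mm side. Top of the pile at the start. Each coaster of the pile starts 10 to 34 mm short of its flush place along both rack axes, turned up to 0.22 rad.
- rack: Coaster rack fixed to the table: pale wooden floor 150 x 120 x 4 mm with two brass walls, 6 mm thick, tops 36 mm above the table, meeting in a corner. One wall along y on the -x side (inner face x = -65 mm), one along x on the +y side (inner face y = +50 mm); the +x and -y sides are open. Origin: centre of the floor's underside. Yaw -0.3 to 1.9 rad.
- rack_home (a point): Point on top of the rack's floor, at (-20, 20, 4) mm in the rack's frame, axes as the rack's: the place for the coasters' centres when they lie flush against both walls with their 90 mm sides along the rack's x. Four coasters make a pile 28 mm high above it, 4 mm below the walls' tops.
- phone_stand: Silver aluminium phone stand, 95 x 75 mm foot, about 105 mm high, loose; not to be moved. Origin at the centre of its underside.
- earbud_case: Mint-green earbud case, 48 x 62 x 25 mm, loose; not to be moved. Origin at the centre of its underside.
- jar: Closed frosted glass jar, 68 mm across and 75 mm high, loose; not to be moved. Origin at the centre of its underside.
- lotion: White push-top lotion dispenser, 60 mm across and 146 mm high, spout along its -x side, loose; not to be moved. Origin at the centre of its underside.
Not all that is in view belongs to the job. There is more than one size of the coaster_blue; the one meant has the size given above.

How it is judged:
On the way, in this order (a step that is already met when the one before it is completed fails the run):
1. the blue coaster lies flat on top of the pile of three, let go (z of coaster_blue in the frame of rack_home between 0.0185 and 0.0235 m and angle between coaster_blue's own z axis and vertical below 0.06 rad and horizontal distance between coaster_blue and rack_home below 0.07 m and contact force between the fingers and coaster_white below 0.05 N and contact force between the fingers and coaster_terracotta below 0.05 N and contact force between the fingers and coaster_grey below 0.05 N and contact force between the fingers and coaster_blue below 0.05 N and linear speed of coaster_blue below 0.02 m/s), for 0.2 s.
2. all four coasters lie flush against both walls of the rack (x of coaster_white in the frame of rack_home between -0.003 and 0.003 m and y of coaster_white in the frame of rack_home between -0.003 and 0.003 m and angle between the x axis of each of coaster_white, coaster_terracotta, coaster_grey, coaster_blue and the x axis of rack, either way round below 0.05 rad and angle between each of coaster_white, coaster_terracotta, coaster_grey, coaster_blue's own z axis and vertical below 0.05 rad and z of coaster_white in the frame of rack_home between -0.003 and 0.024 m and x of coaster_terracotta in the frame of rack_home between -0.003 and 0.003 m and y of coaster_terracotta in the frame of rack_home between -0.003 and 0.003 m and z of coaster_terracotta in the frame of rack_home between -0.003 and 0.024 m and x of coaster_grey in the frame of rack_home between -0.003 and 0.003 m and y of coaster_grey in the frame of rack_home between -0.003 and 0.003 m and z of coaster_grey in the frame of rack_home between -0.003 and 0.024 m and x of coaster_blue in the frame of rack_home between -0.003 and 0.003 m and y of coaster_blue in the frame of rack_home between -0.003 and 0.003 m and z of coaster_blue in the frame of rack_home between -0.003 and 0.024 m), for 0.2 s.
At the end, for the whole second after the job is handed in: All four coasters lie flat in one pile in the rack, the blue one on top, each with its centre within 3 mm of the place flush against both walls (along each rack axis) and turned by less than 0.05 rad from the rack, at rest (all of step 2 and z of coaster_blue in the frame of rack_home above 0.0185 m and linear speed of each of coaster_white, coaster_terracotta, coaster_grey, coaster_blue below 0.02 m/s); the robot touches nothing.
It fails at once if the phone stand is moved more than 20 mm or tipped (distance of phone_stand from where it was at the start of the episode above 0.02 m or angle between phone_stand's own z axis and vertical above 0.3 rad).
It fails at once if the earbud case is moved more than 20 mm or tipped (distance of earbud_case from where it was at the start of the episode above 0.02 m or angle between earbud_case's own z axis and vertical above 0.3 rad).
It fails at once if the glass jar is moved more than 20 mm or tipped (distance of jar from where it was at the start of the episode above 0.02 m or angle between jar's own z axis and vertical above 0.3 rad).
It fails at once if the lotion dispenser is moved more than 20 mm or tipped (distance of lotion from where it was at the start of the episode above 0.02 m or angle between lotion's own z axis and vertical above 0.3 rad).
It fails at once if the blue coaster is dropped or flung: faster than 0.75 m/s out of the fingers (linear speed of coaster_blue above 0.75 m/s and contact force between the fingers and coaster_blue below 0.05 N).
It also fails if it takes over 72 s, if anything falls off the work surface, if the arm or the gripper's body presses on something with over 40 N, if the wrist force passes 120 N, or if a joint passes its speed limit or range.

## Working session

There is one attempt and no reset: what is moved stays moved. The work goes in short steps, each a Python script; the robot and the scene stay as the last script left them, time stands still between calls to the robot, and variables do not carry over. Pictures are saved under pics/ and viewed, at most 10 in all, crops included, and the job is handed in when it is done.

```bash
mkdir -p pics
python3 - <<'E'
from workcell import *
import cv2,numpy as np
for n in["top","side"]:
    d=vision.read_camera(n);np.savez(f"pics/{n}0.npz",**d);cv2.imwrite(f"pics/{n}0.png",cv2.resize(d["frame"][...,::-1],(800,600),interpolation=cv2.INTER_CUBIC))
    print(n,d["intrinsics"],np.linalg.inv(d["view"]).round(3))
print(get_obs())
E
```

```text
top [[385.67891056   0.         255.99336795]
 [  0.         385.67891056 193.4722565 ]
 [  0.           0.           1.        ]] [[-0.003 -0.991  0.137  0.422]
 [-1.     0.005  0.02   0.005]
 [-0.021 -0.137 -0.99   1.164]
 [ 0.     0.     0.     1.   ]]
side [[406.90034711   0.         257.48790931]
 [  0.         406.90034711 193.55866725]
 [  0.           0.           1.        ]] [[-0.955 -0.195  0.223  0.331]
 [-0.296  0.581 -0.758  0.876]
 [ 0.018 -0.79  -0.612  0.756]
 [ 0.     0.     0.     1.   ]]
{'time_s': 0.1, 'joint_pos': array([ 1.23457125e+00,  3.53562223e-01,  1.63405226e+00,  2.59248924e-05,
        1.15518188e+00, -2.38946115e-03]), 'joint_vel': array([ 1.36714306e-03,  1.67816402e-06, -3.24261599e-03, -1.67501767e-04,
        1.56180031e-04, -1.60049138e-03]), 'joint_efforts': array([-7.81509607e-04, -6.06364346e+01, -3.42817283e+01, -3.28383055e-05,
        4.12206675e-03,  3.18904813e-05]), 'position': array([0.20463923, 0.59009959, 0.22345037]), 'orientation': array([ 1.66148925e-01,  9.86100488e-01, -5.91251362e-04, -1.13098489e-04]), 'wrist_force': array([ 0.18004314,  0.51876271, -0.0867601 ]), 'ft_torque': array([ 0.03733996, -0.0235219 ,  0.00076281]), 'grip_force': 0.0, 'gripper_width': 0.08552246791269012}
```

View pics/top0.png

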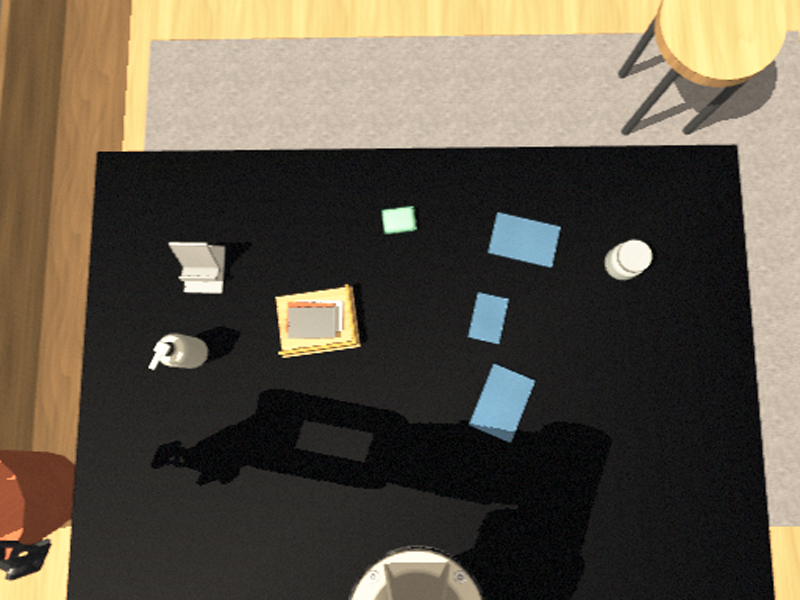

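View pics/side0.png

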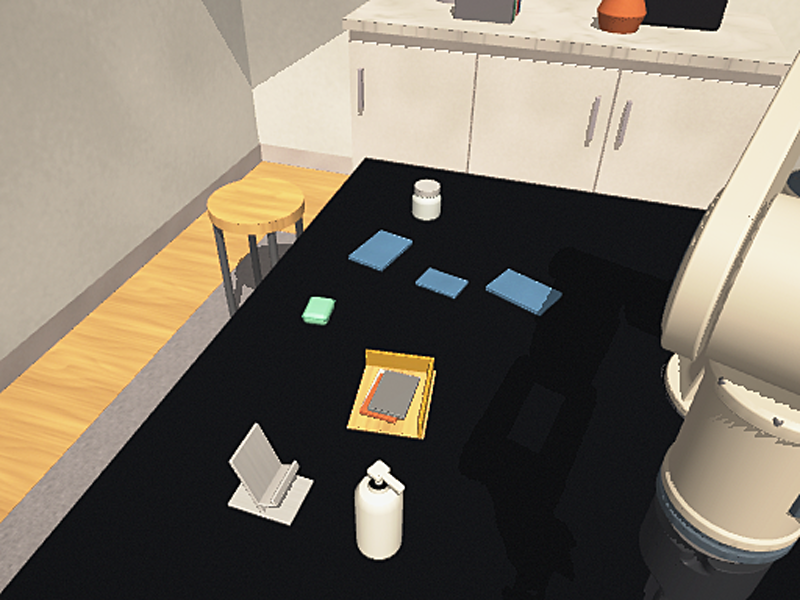

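Top view (800x600 display): there are three blue candidates. (524,240) and (503,402) are about 125x85 mm, and (489,318) is about 95x60 mm, so I choose the last. The rack is at about (318,320). Its walls are on the right and bottom edges and meet at the bottom-right corner, so rack yaw is about 1.6 rad. The side view agrees: pile at (390,395), small blue at (441,283).

```bash
cat > h.py <<'E'
import numpy as np,cv2
from workcell import *
from scipy.spatial.transform import Rotation as R
def cast(d,px,z):
    K,V=d["intrinsics"],np.linalg.inv(d["view"]);px=np.atleast_2d(px).astype(float)
    q=(px-K[:2,2])/[K[0,0],K[1,1]]
    if d.get("fish"):
        r=np.linalg.norm(q,axis=1,keepdims=True);q=np.c_[q/np.maximum(r,1e-9)*np.sin(r),np.cos(r)]
    else:q=np.c_[q,np.ones(len(q))]
    w=q@V[:3,:3].T;o=V[:3,3];return (o+w*((z-o[2])/w[:,2])[:,None])[:,:2]
def rect(P):
    c,(a,b),t=cv2.minAreaRect((np.asarray(P)*1000).astype(np.float32));t=np.radians(t)
    if a<b:a,b,t=b,a,t+np.pi/2
    return np.array(c)/1000,(round(a,1),round(b,1)),(t+np.pi/2)%np.pi-np.pi/2   # long-side angle
def masks(d):
    h=cv2.cvtColor(d["frame"],cv2.COLOR_RGB2HSV)
    return {"blue":cv2.inRange(h,(98,80,60),(115,255,255)),"rack":cv2.inRange(h,(15,70,90),(32,255,255)),
            "grey":cv2.inRange(h,(0,0,90),(179,40,190)),"terra":cv2.inRange(h,(3,130,80),(13,255,255))}
def blobs(m,amin=60):
    return [c[:,0,:] for c in cv2.findContours(m,cv2.RETR_EXTERNAL,cv2.CHAIN_APPROX_NONE)[0] if cv2.contourArea(c)>amin]
def down(yaw): # tool down, tool y (closing line) along world direction yaw (mod pi); pick nearest to current
    c=[R.from_euler("z",yaw+k*np.pi-np.pi/2)*R.from_quat([1,0,0,0])*R.from_euler("z",0) for k in(0,1)]
    c=[r if abs(r.as_matrix()[:,1]@[np.cos(yaw),np.sin(yaw),0])>.99 else None for r in c]
    cur=R.from_quat(get_obs()["orientation"]);return min(c,key=lambda r:(r*cur.inv()).magnitude()).as_quat()
def cam(n):
    d=vision.read_camera(n);d["fish"]=n=="wrist";return d
E
python3 - <<'E'
from h import *
print(bot.tcp_to_tips)
for n in["top","side"]:
    d=dict(np.load(f"pics/{n}0.npz"));m=masks(d)
    for c,z in[("blue",.007),("rack",.004),("grey",.025)]:
        for b in blobs(m[c]):
            if 150<b[:,1].mean()*1<300 and b[:,0].mean()>100: print(n,c,b.mean(0).round(),rect(cast(d,b,z)),down(0) if c=="x" else "")
f=dict(np.load("pics/top0.npz"))["frame"]
cv2.imwrite("pics/crop0.png",cv2.resize(f[170:270,160:340,::-1],None,fx=4.4,fy=4.4,interpolation=cv2.INTER_CUBIC))
E
```

```text
0.017
top blue [321. 257.] (array([ 0.39091763, -0.16337238]), (126.6, 86.2), np.float64(-0.40160921975780184)) 
top blue [312. 203.] (array([ 0.55214459, -0.14096817]), (90.3, 62.4), np.float64(-0.23732120895579456)) 
top blue [335. 153.] (array([ 0.70611157, -0.21428769]), (129.2, 85.8), np.float64(1.3263201360964398)) 
top rack [203. 206.] (array([0.5483205 , 0.19257529]), (157.9, 124.1), np.float64(-1.4329336151329848)) 
top grey [139. 167.] (array([0.65974286, 0.38652063]), (69.3, 33.6), np.float64(0.03767905640914604)) 
side blue [335. 186.] (array([ 0.38939511, -0.16421379]), (131.7, 94.4), np.float64(-0.40695378459142795)) 
side blue [283. 181.] (array([ 0.55026428, -0.14047957]), (94.2, 67.0), np.float64(-0.23836330389034277)) 
side blue [243. 160.] (array([ 0.70444763, -0.21606894]), (135.9, 91.9), np.float64(1.331650719334343)) 
side rack [251. 252.] (array([0.55142303, 0.17461542]), (184.0, 127.6), np.float64(-1.43260414049425)) 
side rack [103. 197.] (array([1.03760999, 0.01689966]), (1097.0, 284.4), np.float64(1.570061960124307)) 
side grey [164. 298.] (array([0.68428693, 0.38874454]), (126.0, 56.9), np.float64(-0.7589473811346723)) 
side grey [252. 252.] (array([0.54167065, 0.19923975]), (92.7, 59.3), np.float64(-1.5672251692535335)) 
side grey [155. 176.] (array([ 0.93102899, -0.02170832]), (128.2, 44.0), np.float64(-0.9953721034885197)) 
side grey [169. 164.] (array([ 0.91857239, -0.09096648]), (157.5, 23.6), np.float64(-1.0612521175333818)) 
side grey [182. 154.] (array([ 0.89221423, -0.14979874]), (100.6, 42.7), np.float64(-1.028847106284434))
```

View pics/crop0.png

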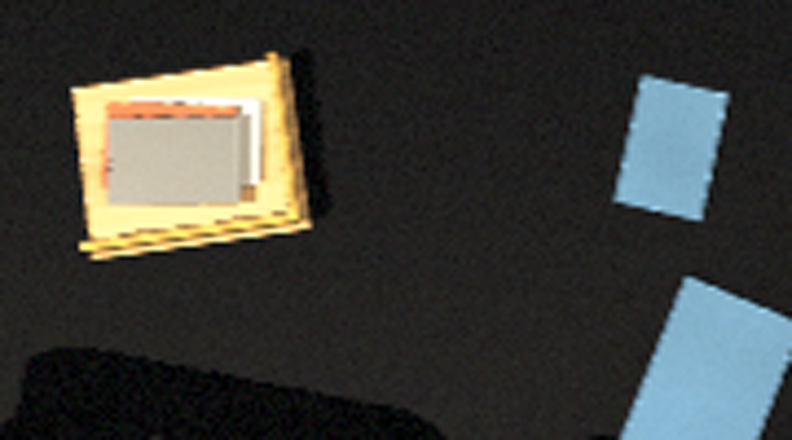

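The crop confirms it: the small blue rectangle at (670,148) measures 90x62 mm from the top camera, and the rack corner is at the bottom right. Next I'll go over the rack and then over blue, taking wrist views to refine both.

Run:
```python
from h import *
bot.reach([.55,.19,.30],down(1.709+np.pi/2))
d=cam("wrist");np.savez("pics/w1.npz",**d)
cv2.imwrite("pics/w1.png",cv2.resize(d["frame"][...,::-1],(800,600)))
bot.reach([.551,-.141,.20],down(1.333))
d2=cam("wrist");np.savez("pics/w2.npz",**d2)
for e,z in((d,.007),(d2,.007)):
    for b in blobs(masks(e)["blue"],150): print(b.mean(0).round(),rect(cast(e,b,z)))
for b in blobs(masks(d)["rack"],150): print("rack",b.mean(0).round(),rect(cast(d,b,.004)))
o=get_obs();print(o["time_s"],o["position"],o["wrist_force"],np.linalg.inv(d["view"])[:3,3],d["intrinsics"])
```

```text
[178. 320.] (array([ 0.43091577, -0.16312959]), (58.5, 55.8), np.float64(1.1890042213405918))
[235. 321.] (array([ 0.55223621, -0.14124664]), (91.8, 66.5), np.float64(-0.24360640228643682))
[233. 285.] (array([ 0.70553949, -0.21691747]), (127.4, 93.2), np.float64(1.3333358345140907))
[257. 168.] (array([ 0.55120392, -0.14303709]), (90.8, 61.0), np.float64(-0.22881054506022913))
[208.  55.] (array([ 0.40424487, -0.1649093 ]), (133.1, 116.3), np.float64(-0.30583275905279184))
rack [399. 368.] (array([ 0.98159027, -0.30380328]), (240.9, 106.2), np.float64(-0.9030761280121338))
rack [253. 149.] (array([0.54804492, 0.18438644]), (157.4, 125.0), np.float64(-1.430211215353408))
rack [483. 143.] (array([0.99204645, 0.25028943]), (692.5, 152.4), np.float64(-1.495549001477952))
3.7 [ 0.55137382 -0.14034403  0.20024563] [-0.84856564 -0.86674554  0.43857651] [0.53943105 0.26728472 0.44943613] [[297.31863964   0.         257.78577167]
 [  0.         297.31863964 195.02189752]
 [  0.           0.           1.        ]]
```

View pics/w1.png

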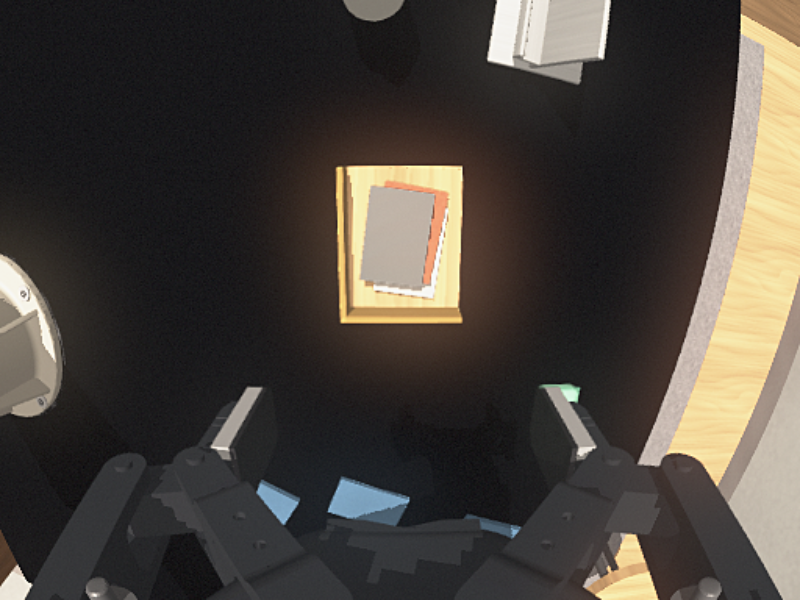

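The wrist view shows the rack at (400,243), with walls on the left (world -x) and bottom (world -y), and the pile offset toward the open sides. Allowing for parallax from the wall tops, the rack centre is (0.548, 0.189) with yaw 1.71. Next I'll grasp blue, finding the table by touch.

Run:
```python
from h import *
q=down(1.336)
bot.reach([.5513,-.1417,.10],q);hand.move_gripper(.068,25)
bot.servo_line([.5513,-.1417,.026],q,.1);bot.dwell(.15)
f0=get_obs()["wrist_force"];z=.026
while z>.003:
    z-=.001;bot.servo_line([.5513,-.1417,z],q,.02);f=get_obs()["wrist_force"]-f0
    if np.linalg.norm(f)>4:break
print("touch",z,get_obs()["position"],f)
z+=.003;bot.servo_line([.5513,-.1417,z],q,.03)
hand.move_gripper(.05,25);bot.dwell(.2)
o=get_obs();print(z,o["gripper_width"],o["grip_force"],o["wrist_force"]-f0,o["time_s"])
```

```text
touch 0.0029999999999999827 [ 0.55124191 -0.14166831  0.0029332 ] [-0.29270322 -0.22082007  0.68062443]
0.005999999999999983 0.049749500126156185 0.0 [-0.52806036 -0.15396171  0.18979659] 12.0667
```

Run:
```python
from h import *
d=cam("wrist");s=cam("side")
cv2.imwrite("pics/c1.png",np.hstack([cv2.resize(d["frame"][...,::-1],(400,300)),cv2.resize(s["frame"][130:250,200:360,::-1],(400,300))]))
print(get_obs()["position"],get_obs()["orientation"],get_obs()["gripper_width"])
```

```text
[ 0.55128743 -0.14169745  0.00597684] [ 1.17115877e-01  9.93118256e-01 -1.44638941e-06 -1.77658778e-05] 0.0499521401545026
```

View pics/c1.png

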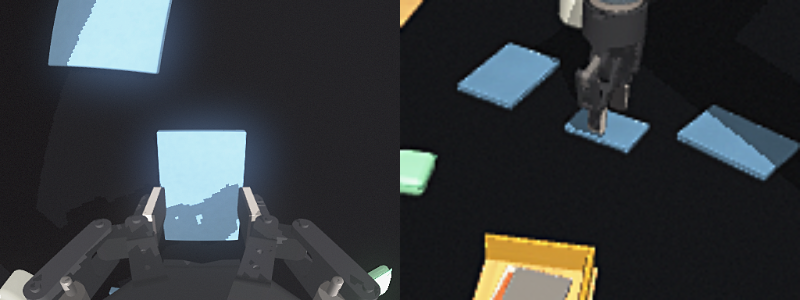

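The fingers are still above the coaster, at the pads near (152,205) and (250,205), well centred on it. So the tips are further back than stated; I'll continue down by touch.

Run:
```python
from h import *
q=get_obs()["orientation"]
bot.servo_line([.5513,-.1417,.012],q,.05);hand.move_gripper(.068,25)
bot.servo_line([.5513,-.1417,.004],q,.1);bot.dwell(.15)
f0=get_obs()["wrist_force"];z=.004
while z>-.02:
    z-=.001;bot.servo_line([.5513,-.1417,z],q,.02);f=get_obs()["wrist_force"]-f0
    if np.linalg.norm(f)>4:break
print("touch",z,get_obs()["position"],f,get_obs()["time_s"],get_obs()["gripper_width"])
```

```text
touch -0.015000000000000006 [ 0.55139766 -0.14172016 -0.01430884] [-2.39623652  1.50619692 10.57656011] 17.9 0.06810109631535977
```

Run:
```python
from h import *
q=get_obs()["orientation"]
bot.servo_line([.5513,-.1417,-.0118],q,.05)
hand.move_gripper(.05,30)
o=get_obs();print(o["gripper_width"],o["grip_force"],o["wrist_force"],o["time_s"])
if o["gripper_width"]>.056:
    bot.servo_line([.5513,-.1417,.06],q,.1);o=get_obs();print(o["gripper_width"],o["grip_force"],o["wrist_force"],o["time_s"],o["position"])
d=cam("wrist");s=cam("side")
cv2.imwrite("pics/c2.png",np.hstack([cv2.resize(d["frame"][...,::-1],(400,300)),cv2.resize(s["frame"][110:230,200:360,::-1],(400,300))]))
```

```text
0.0589733398464192 31.710800528526306 [-1.0721249  -0.28014658  3.72634908] 18.3833
0.05880123664911778 32.39944875240326 [ 0.60532039  0.32351227 -0.78463088] 19.25 [ 0.55087244 -0.14158777  0.05954245]
```

View pics/c2.png

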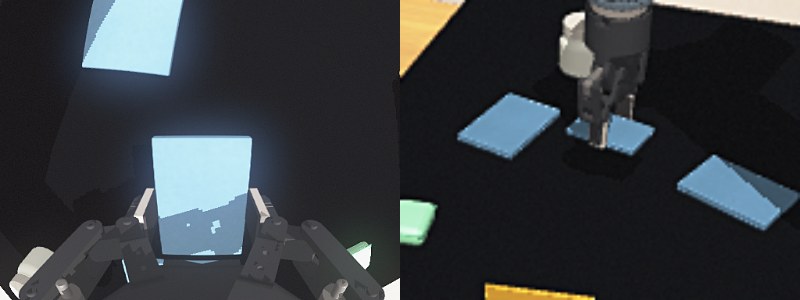

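Blue is held level: wrist crop (200,195), side crop (620,130). The underside is 11.8 mm above the reported TCP. Next I'll place it.

Run:
```python
from h import *
q=down(.139);x,y=.5537,.1914
bot.servo_line([.551,-.1417,.11],None,.2)
bot.reach([x,y,.11],q)
bot.servo_line([x,y,.019],q,.12);bot.dwell(.2)
f0=get_obs()["wrist_force"];z=.019
while z>.009:
    z-=.0008;bot.servo_line([x,y,z],q,.03);f=get_obs()["wrist_force"]-f0
    if f[2]>1.5:break
print("touch",z,get_obs()["position"],f,get_obs()["gripper_width"])
hand.move_gripper(.068,25);bot.dwell(.3)
bot.servo_line([x,y,.13],q,.15)
d=cam("wrist");s=cam("side");np.savez("pics/w3.npz",**d)
cv2.imwrite("pics/c3.png",np.hstack([cv2.resize(d["frame"][...,::-1],(400,300)),cv2.resize(s["frame"][200:320,170:330,::-1],(400,300))]))
for b in blobs(masks(d)["blue"],150): print(b.mean(0).round(),rect(cast(d,b,.032)))
for b in blobs(masks(d)["rack"],150): print("rack",b.mean(0).round(),rect(cast(d,b,.004)))
print(get_obs()["time_s"],get_obs()["joint_pos"])
```

```text
touch 0.014200000000000004 [0.55365276 0.19138251 0.01414691] [0.54453962 0.26915569 1.50728553] 0.059304329380961335
[124. 374.] (array([ 0.39975797, -0.11662859]), (79.9, 40.7), np.float64(1.1358616407363877))
rack [469. 322.] (array([0.90895502, 0.01719642]), (60.9, 31.1), np.float64(1.5608925633331099))
rack [484. 294.] (array([0.9087196 , 0.07341833]), (43.1, 31.4), np.float64(-1.5613819014983576))
rack [499. 260.] (array([0.90873651, 0.13569246]), (71.1, 31.4), np.float64(1.5700795369875018))
rack [251. 117.] (array([0.53795227, 0.25323032]), (16.7, 11.9), np.float64(-1.4339231126360037))
rack [232. 213.] (array([0.54803845, 0.18063068]), (166.4, 130.5), np.float64(-1.4247682966517745))
25.5083 [3.30262470e-01 3.99473599e-01 1.80181877e+00 8.68757795e-06
 9.42359206e-01 1.91283359e-01]
```

View pics/c3.png

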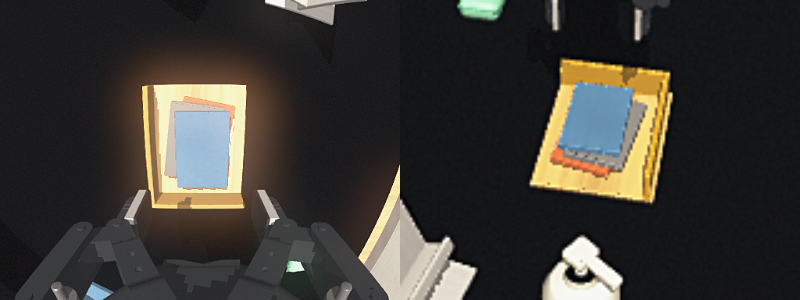

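The view shows blue lying flat on the pile: wrist crop (202,150), side crop (595,118). Next I'll find the table by touch beside the rack, then push toward the +y wall and after that the -x wall, with force stops.

```bash
cat >> h.py <<'E'
C=np.array([.548,.1887]);YAW=1.710;EX=np.array([np.cos(YAW),np.sin(YAW)]);EY=np.array([-EX[1],EX[0]])
def W(x,y,z):return np.r_[C+EX*x+EY*y,z]
def push(axis,other,start,near,limit,z,q,lim=9):
    P=(lambda s:W(other,s,z)) if axis=="y" else (lambda s:W(s,other,z))
    u=EY if axis=="y" else -EX;sg=1 if axis=="y" else -1;log=[]
    bot.servo_line(P(start),q,.15);bot.dwell(.1);f0=get_obs()["wrist_force"][:2]@u
    s=near;bot.servo_line(P(s),q,.06)
    while sg*(limit-s)>0:
        f=-(get_obs()["wrist_force"][:2]@u-f0);log.append((round(s*1e3,1),round(f,1)))
        if f>lim:break
        s+=sg*.0015;bot.servo_line(P(s),q,.03)
    o=get_obs();p=o["position"][:2]-C;print(axis,log[-8:],"actual",p@EX,p@EY,"t",o["time_s"])
    bot.servo_line(P(s-sg*.02),q,.1)
E
python3 - <<'E'
from h import *
q=down(YAW);hand.move_gripper(.024,40)
bot.reach(W(-.002,-.09,.06),q);bot.servo_line(W(-.002,-.09,.002),q,.12);bot.dwell(.15)
f0=get_obs()["wrist_force"];z=.002
while z>-.02:
    z-=.001;bot.servo_line(W(-.002,-.09,z),q,.03)
    if get_obs()["wrist_force"][2]-f0[2]>2.5:break
print("table",z,get_obs()["time_s"]);open("z","w").write(str(z+.0075))
z+=.0075;bot.servo_line(W(-.002,-.09,z),q,.1)
push("y",-.002,-.085,-.034,-.012,z,q)
bot.servo_line(W(-.002,-.045,.075),None,.2)
d=cam("wrist");cv2.imwrite("pics/c4.png",cv2.resize(d["frame"][...,::-1],(400,300)))
print(get_obs()["time_s"])
E
```

```text
table -0.008 30.6583
y [(-26.5, np.float64(2.1)), (-25.0, np.float64(2.5)), (-23.5, np.float64(1.7)), (-22.0, np.float64(2.9)), (-20.5, np.float64(4.0)), (-19.0, np.float64(4.6)), (-17.5, np.float64(7.7)), (-16.0, np.float64(11.3))] actual -0.0018281477538295504 -0.01916427719132612 t 35.2583
36.1917
```

Run:
```python
from h import *
z=float(open("z").read());q=down(YAW+np.pi/2)
bot.reach(W(.098,.018,.08),q);bot.servo_line(W(.098,.018,z),q,.15)
push("x",.018,.095,.046,.028,z,q)
bot.servo_line(W(.07,.018,.10),None,.2)
bot.reach(W(.05,-.03,.16),q)
d=cam("wrist");s=cam("side");t=cam("top");np.savez("pics/w5.npz",**d)
cv2.imwrite("pics/c5.png",np.hstack([cv2.resize(d["frame"][0:270,100:400,::-1],(400,360),interpolation=2),cv2.resize(s["frame"][200:300,185:295,::-1],(400,360),interpolation=2)]))
print(get_obs()["time_s"])
```

```text
x [(46.0, np.float64(0.0)), (44.5, np.float64(0.3)), (43.0, np.float64(1.0)), (41.5, np.float64(1.4)), (40.0, np.float64(-0.3)), (38.5, np.float64(0.7)), (37.0, np.float64(2.5)), (35.5, np.float64(10.7))] actual 0.03666226146107509 0.01787570809383623 t 41.1917
42.7667
```

View pics/c5.png

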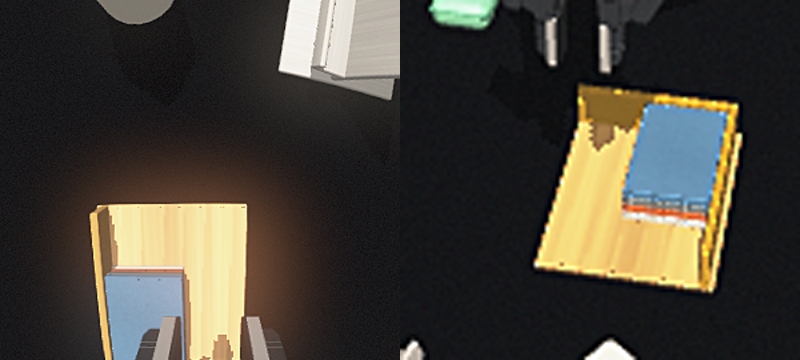

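The pile is squared up: blue is flush in the corner at wrist crop (145,315), and the side crop shows aligned edges. I'll do one more light tap on each side to settle it.

Run:
```python
from h import *
z=float(open("z").read());q=down(YAW)
bot.reach(W(-.02,-.06,.08),q);bot.servo_line(W(-.02,-.06,z),q,.15)
push("y",-.02,-.05,-.025,-.012,z,q,11)
bot.servo_line(W(-.02,-.05,.085),None,.25);q=down(YAW+np.pi/2)
bot.reach(W(.07,.018,.08),q);bot.servo_line(W(.07,.018,z),q,.15)
push("x",.018,.065,.041,.028,z,q,11)
bot.servo_line(W(.075,.018,.10),None,.2)
bot.reach(W(.0,.09,.20),q)
d=cam("wrist");s=cam("side")
cv2.imwrite("pics/c6.png",np.hstack([cv2.resize(d["frame"][100:280,150:350,::-1],(400,360),interpolation=2),cv2.resize(s["frame"][200:300,185:295,::-1],(400,360),interpolation=2)]))
print(get_obs()["time_s"])
```

```text
y [(-25.0, np.float64(0.1)), (-23.5, np.float64(0.2)), (-22.0, np.float64(0.4)), (-20.5, np.float64(0.6)), (-19.0, np.float64(0.6)), (-17.5, np.float64(5.6)), (-16.0, np.float64(8.4)), (-14.5, np.float64(12.1))] actual -0.019892847648670834 -0.019153303577211768 t 47.6083
x [(41.0, np.float64(-0.5)), (39.5, np.float64(0.2)), (38.0, np.float64(0.1)), (36.5, np.float64(3.4)), (35.0, np.float64(12.8))] actual 0.03664705312321815 0.01781471215746843 t 52.3083
54.05
```

View pics/c6.png

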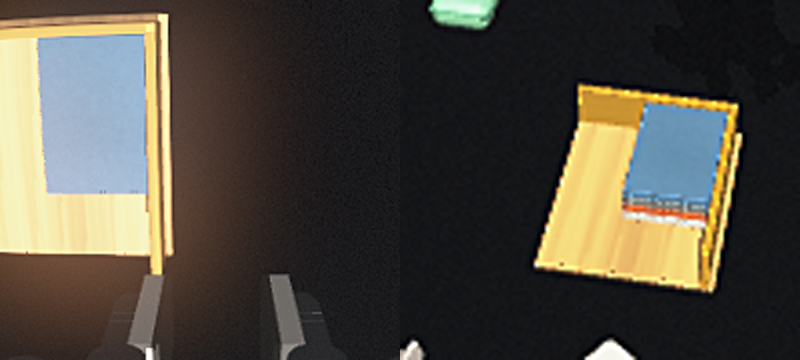

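The wrist crop shows blue at (95,115) flush against both walls, and the side crop at (665,160) shows the pile's edges in line. The pushes stopped at the same positions as before, so nothing has shifted.

```bash
python3 -c "
from workcell import *
print(hand_in())"
```

```text
the job is handed in; nothing more can be done
None
```

I laid the blue coaster on the pile, tapped all four flush into the rack's corner, and handed the job in about 54 s into the 72 s limit; hand-in returned no verdict, but the last pictures show the pile square against both walls.

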